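Vent a power-pack tank and dip its probe

ROBOT

A 7-joint arm with a two-finger parallel gripper is mounted at the origin on the work surface. World frame = base frame: x ahead of the robot, y to its left, z up, the work surface at z = 0. Lengths are in m, angles in rad, forces in N, time in s.
With the tool pointing down it reaches from about 0.425 to 0.925 m from the base axis. Payload 6.8 kg.
Tool frame: the origin (TCP) lies on the front face of the gripper's body, between the roots of the fingers; the fingertips stand 73 mm ahead of it and the grasp point (between the pads) lies 54 mm ahead of it (env.nose_length is the distance from the TCP to the fingertips, in m); z points along the fingers, y is the direction in which the jaws open and shut (so a half turn about z gives the same grasp; the last joint's range is limited). The gripper opens to 85 mm and grips with 20 to 120 N. Pads are 22 mm wide; open, the fingers measure 114 mm over their backs; the gripper's body (76 mm by 85 mm) begins 54 mm behind the grasp point. The pads swing forward as they close: fully open they stand 13 mm farther back than shut.
Start: joints at [-1.343, 0.477, 0.022, 1.555, -0.011, 1.109, -0.083], TCP at [0.222, 0.637, 0.304] pointing down, gripper open.
Joint ranges: [-2.96, 2.96], [-0.34, 2.1], [-1.41, 1.46], [0.24, 2.44], [-1.37, 4.51], [0.17, 1.92], [-2.96, 2.96]. Speed limits (rad/s): [2.39, 2.39, 3.14, 3.14, 3.14, 3.14, 3.14].

INTERFACE

Orientations are given as a unit quaternion [w, x, y, z].
In Python, from cell import env, kin, camera, calibration, job gives the robot as it stands. The module is installed in compiled form; this text tells all that it offers. Calls block until the motion is done:
- env.reach(position, orientation): joint-space move of the TCP to a pose.
- env.movel(position, velocity=0.15, rot=None, stop_force=None): straight line of the TCP; rot=None keeps the orientation; velocity is the mean speed in m/s. With stop_force (N) it stops when the force on the tool has changed by that much, and returns True; else False.
- env.goto_joints(angles): joint-space move.
- env.grip(opening, f_grip=None): finger opening in m; f_grip is the grip in N (None keeps the last); returns when the fingers have stopped.
- env.dwell(seconds).
- kin.inverse_kinematics(position, orientation): joint angles nearest the present ones, or None.
- env.get_state(): the state.
- camera(name): name is "scene" or "top" or "wrist"; returns (picture, depth): 480x640x3 uint8, blue, green, red; 480x640 float32, m along the optical axis (not along the pixel's ray), 0 where there is no reading.
- calibration(name): a dict with "fx", "fy", "cx", "cy" (pixels), "rvec" (rotation vector, rad) and "tvec" (3), from world to camera coordinates, as OpenCV has them. Camera axes: x right, y down, z forward; pixel columns grow to the right and rows downward; lengths in m; the calibration is good to about 2 mm. A picture is of the moment at which its call begins: read the wrist's pose just before it. calibration takes no time and is no camera call; for the wrist camera it gives the pose at the moment of the call.
A pose or a line that the arm cannot do raises env.PlanningError and nothing moves.
- job.job_done(): hands the job in, once; it reports no verdict.
The state is a dict: "time": time; "qpos": joint angles; "joint_velocities": joint speeds; "joint_torque": joint torques, N m; "tcp_pos": TCP position; "orientation": TCP orientation; "force": force on the tool from outside, world axes, zero at the start; "torque": the same for the moment, N m; "opening": finger opening in m.
Only numpy, scipy, OpenCV 4.12 (cv2) and the standard library are available. Lean on these libraries where they do the work, as an engineer would, in place of code of your own. Each camera call takes 0.05 s, during which the arm holds its last target.

TASK

Ready the small hydraulic tank for a level reading: first turn the lever of the ball valve on its top to half open (45 degrees, over the long middle mark), then take the dip probe with the round metal grip from the rack and lower it upright into the hole of the guide bush on the tank, without it ever touching the bush or any part of the tank, until the dark band on its rod is level with the top of the bush. Finish while still holding the probe there, steady and centred in the hole; leave the valve half open and everything else where it is.

Things in the scene. Friction and masses are not known exactly. Their poses are not given: they have to be found in the camera images.
- tank: fixed flat grey box, 180 (x) x 300 (y) x 80 mm high; origin at the centre of its underside, axes upright. On top: the steel guide bush at its own (0, -75) mm, a ball valve at (0, +75) mm. It may stand on the left or the right of the bench, turned up to 0.3 rad
- bore_mouth (a point): centre of the top opening of the steel guide bush, 105 mm above the bench (25 mm above the tank's top). Bush: outer diameter 46, vertical through bore of 28 mm diameter and 30 mm length, then the empty tank down to its floor 101 mm below this point
- valve (a joint): angle of the valve lever in rad: 0 closed, lever pointing to the tank's own -x; 1.571 open, lever pointing to the tank's own +y (it turns clockwise seen from above); 0.785 half open. Stops at both ends. It stays where left; friction about 0.15 N m. Black marks on the tank's top lie below the lever at 0, 0.785 (the long one) and 1.571
- valve_axis (a point): point on the vertical turning axis of the valve, at the lever's mid height (126 mm above the bench)
- lever_grip (a point): point in the middle of the lever's black sleeve, 58 mm out from the valve axis, at mid height. The sleeve is 60 mm long (25 to 85 mm from the axis), 14 mm wide and 16 mm high, with 38 mm of free height below it; x axis along the lever towards the valve axis, away from the tip. The brass valve body below the lever reaches 19 mm from the axis
- probe_grip (a point): centre of the dip probe's grip: an upright aluminium cylinder of 24 mm diameter, 46 mm long, with dark grooves; loose, 0.13 to 0.25 kg. Below the grip come a flange of 30 mm diameter, 4 mm thick, and a plain steel rod 12 mm in diameter and 110 mm long; the dark band is centred 70 mm above the tip. z axis up along the rod. At the start it hangs upright in the rack, flange on the rack, this point 157 mm above the bench
- probe_tip (a point): lower end of the dip probe's rod, on its axis, 137 mm below the grip's centre
- rack: fixed aluminium rack along x, 200 mm long, 50 mm wide, top at 130 mm, on a base 220 x 80 mm; origin at the centre of its underside. Two upright holes of 16 mm diameter at its own (-60, 0) and (+60, 0) mm, through a top bar 12 mm thick, free height below. The probe hangs in one and the scraper in the other, either way round
- scraper_handle (a point): middle of the wooden cross handle (74 mm long, 14 mm thick) of the T-handled scraper hanging in the other rack hole, 163 mm above the bench; not needed, leave it
- adapter_center (a point): centre of a small brass adapter, 26 mm in diameter, 28 mm high, standing on the tank's top at about the tank's (50, 0) mm; leave it
- ferrule_center (a point): centre of a steel hose ferrule, 34 mm in diameter, 70 mm high, standing beyond the tank and rack; leave it
- spray_mid (a point): a grey can, 60 mm in diameter, 170 mm high, at the left; this point 30 mm above the bench; leave it
- boltcup_mid (a point): a black bowl, 80 mm in diameter, 50 mm high, at the near right; this point 30 mm above the bench; leave it
- wrench_grip (a point): handle of a wrench lying beyond the tank and rack; leave it
- driver_grip (a point): handle of a screwdriver lying at the near left; leave it

How it is judged:
On the way, in this order (a step that is already met when the one before it is completed fails the run):
1. the valve lever stands half open (45 degrees, within 6) and still, the probe still in the rack (value of joint valve between 0.68 and 0.89 rad and velocity of joint valve between -0.05 and 0.05 rad/s and distance of probe_grip from where it was at the start of the episode below 0.05 m), for 0.3 s.
2. the probe is lifted out of the rack: its tip over 115 mm above the bench (height (world z) of probe_tip above 0.115 m), for 0.1 s.
3. the probe's tip is in the bore, over 10 mm below its mouth (horizontal distance between probe_tip and bore_mouth below 0.009 m and z of probe_tip in the frame of bore_mouth below -0.01 m), for 0.1 s.
At the end, for the whole second after the job is handed in: the fingers hold the probe still and upright (within 4 degrees) in the guide bush, its tip 70 mm (within 7) below the bush's top and within 4 mm of the bore's axis, touching nothing of the tank; the valve is at 45 degrees within 6 (z of probe_tip in the frame of bore_mouth between -0.077 and -0.063 m and horizontal distance between probe_tip and bore_mouth below 0.004 m and angle between probe_grip's own z axis and vertical below 0.07 rad and linear speed of probe below 0.01 m/s and contact force between probe and the fingers above 1 N and contact force between probe and tank below 0.3 N and value of joint valve between 0.68 and 0.89 rad); the arm keeps its last pose, push and grip.
It fails at once if the probe touches the bush or any part of the tank (over 0.3 N) (contact force between probe and tank above 0.3 N).
It fails at once if another thing is displaced by over 30 mm (distance of any of scraper_handle, adapter_center, ferrule_center, spray_mid, boltcup_mid, wrench_grip, driver_grip from where it was at the start of the episode above 0.03 m).
It also fails if it takes over 69 s, if anything falls off the work surface, if the arm or the gripper's body presses on something with over 40 N, if the wrist force passes 120 N, or if a joint passes its speed limit or range.

## Working session

There is one attempt and no reset: what is moved stays moved. The work goes in short steps, each a Python script; the robot and the scene stay as the last script left them, time stands still between calls to the robot, and variables do not carry over. Pictures are saved under pics/ and viewed, and the job is handed in when it is done.

```bash
ls; mkdir -p pics; python3 - <<'E'
from cell import env,kin,camera,calibration,job
import cv2,numpy as np
for n in("scene","top"):
    p,d=camera(n); cv2.imwrite(f"pics/{n}0.png",p); np.save(f"pics/{n}0.npy",d)
    c=calibration(n); print(n,c)
    R=cv2.Rodrigues(np.array(c['rvec'],float))[0]; print(-R.T@np.array(c['tvec']).ravel())
s=env.get_state(); print(s['time'],s['tcp_pos'],s['orientation'],s['opening'],env.nose_length)
E
```

```text
pics
scene {'fx': 466.61825989796864, 'fy': 466.61825989796864, 'cx': 317.08158405124266, 'cy': 233.89863210899983, 'rvec': array([ 0.98424254,  2.35510269, -1.12726354]), 'tvec': array([ 0.35561672, -0.17397933,  1.52657631])}
[1.18948418 0.64622902 0.80912467]
top {'fx': 560.0351048105144, 'fy': 560.0351048105144, 'cx': 311.49947953116356, 'cy': 240.4813992147442, 'rvec': array([ 2.11815375, -2.18410354,  0.12066086]), 'tvec': array([0.07669409, 0.58979699, 1.49146101])}
[0.40193205 0.04262194 1.55397311]
0.1 [0.22231353 0.63690518 0.30300137] [-6.87153061e-05  1.67106462e-01  9.85938509e-01 -8.26306010e-04] 0.08521612782751578 0.0726
```

View pics/scene0.png

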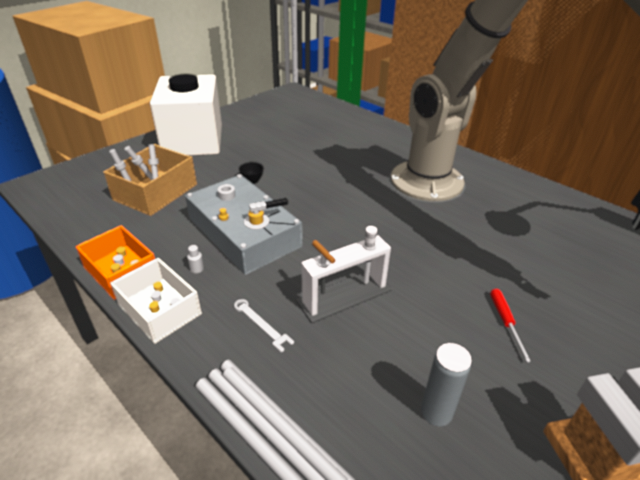

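View pics/top0.png

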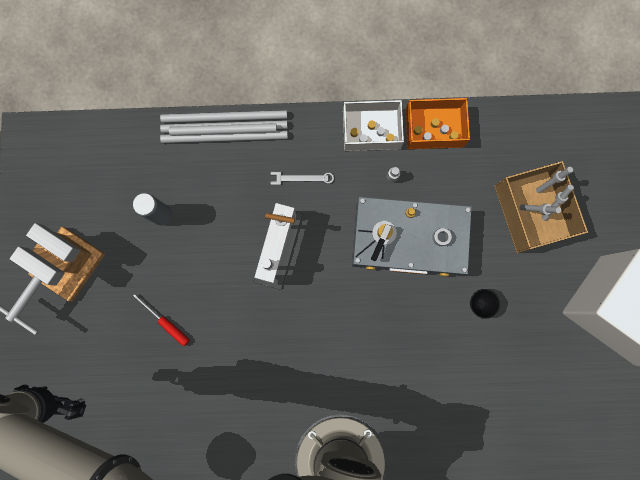

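```bash
cat > h.py <<'E'
import numpy as np,cv2
def RT(c):
    return cv2.Rodrigues(np.array(c['rvec'],float))[0],np.array(c['tvec'],float).ravel()
def ray(c,u,v,z):
    R,t=RT(c);C=-R.T@t
    d=R.T@np.array([(u-c['cx'])/c['fx'],(v-c['cy'])/c['fy'],1.])
    return C+d*(z-C[2])/d[2]
def proj(c,P):
    R,t=RT(c);q=R@np.array(P,float)+t
    return np.array([c['fx']*q[0]/q[2]+c['cx'],c['fy']*q[1]/q[2]+c['cy']])
E
python3 - <<'E'
import cv2,numpy as np
from h import *
from cell import calibration
p=cv2.imread('pics/top0.png')
a=cv2.resize(p[185:285,340:480],None,fx=5.5,fy=5.5,interpolation=cv2.INTER_CUBIC);cv2.imwrite('pics/c1.png',a)
b=cv2.resize(p[195:295,240:320],None,fx=6,fy=6,interpolation=cv2.INTER_CUBIC);cv2.imwrite('pics/c2.png',b)
c=calibration('top')
for n,u,v,z in [('bush',443,237,.105),('valve',383,231,.126),('probe',267,265,.18),('scr',280,217,.163),('ferr',394,173,.07),('can',144,204,.17),('cup',485,303,.05)]: print(n,ray(c,u,v,z).round(4))
E
```

```text
bush [ 0.5817 -0.2843  0.105 ]
valve [ 0.5995 -0.1268  0.126 ]
probe [0.5166 0.1684 0.18  ]
scr [0.6382 0.1348 0.163 ]
ferr [ 0.7646 -0.1704  0.07  ]
can [0.6812 0.4767 0.17  ]
cup [ 0.4083 -0.3975  0.05  ]
```

View pics/c1.png

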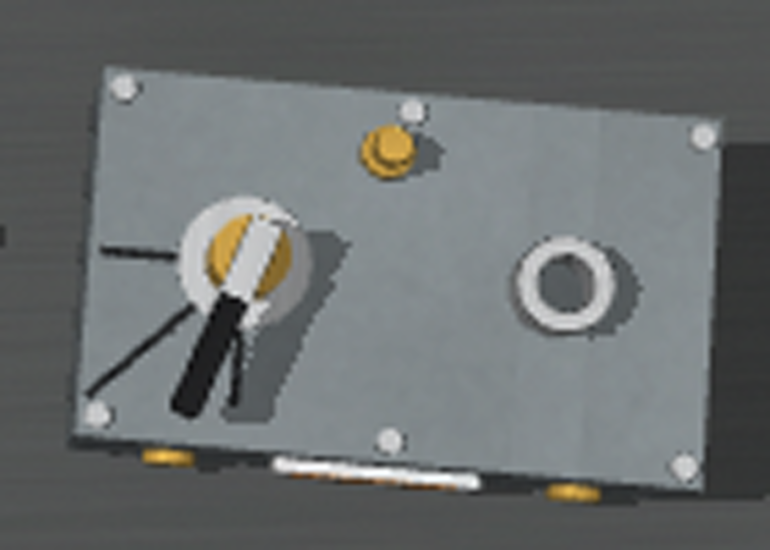

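View pics/c2.png

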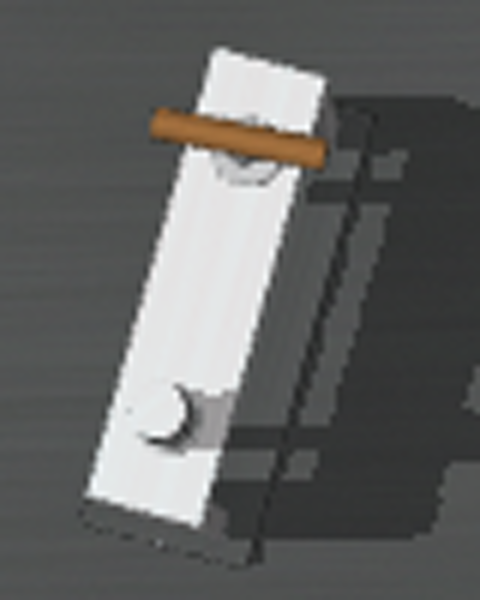

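```bash
cat >> h.py <<'E'
def qd(th): # tool down, tool x at angle th (rad) in world
    return [0,np.cos(th/2),np.sin(th/2),0]
E
python3 - <<'E'
from cell import env,kin,camera,calibration,job
from h import *
for th in (157,-23,90,0,180):
    print(th,kin.inverse_kinematics([.59,-.2,.36],qd(np.radians(th))))
env.reach([.53,-.2,.36],qd(np.radians(157)))
s=env.get_state();print(s['time'],s['tcp_pos'],s['qpos'])
c=calibration('wrist');R,t=RT(c);print(c,-R.T@t,R)
p,d=camera('wrist');cv2.imwrite('pics/w1.png',p)
for n,P in dict(bush=[.5817,-.2843,.105],valve=[.5995,-.13,.126]).items(): print(n,proj(c,P))
E
```

```text
157 [-0.42617474  0.47051539  0.92763675  1.66367609 -0.39823239  1.20961492
  1.76243204]
-23 [-0.49839594  0.5298546   1.06704559  1.66740745 -0.48726864  1.23865942
 -1.2971749 ]
90 [-0.45072619  0.48772146  0.97234335  1.66497718 -0.42535714  1.21759044
  0.6181582 ]
0 [-0.45431163  0.49045101  0.97906623  1.66516444 -0.42954877  1.21889039
 -0.94876864]
180 [-0.38616244  0.44703146  0.85879556  1.6614875  -0.35887101  1.19937142
  2.1272832 ]
3.2333 [ 0.53043899 -0.19915048  0.35984182] [-0.48583756  0.34882818  0.95115737  1.79633666 -0.30907173  1.15555709
  1.73468816]
{'fx': 364.0569671863313, 'fy': 364.0569671863313, 'cx': 320.1779520317517, 'cy': 236.88514523667817, 'rvec': array([-2.39711505, -1.590709  , -0.24756749]), 'tvec': array([-0.02335087, -0.59562018,  0.26308492])} [ 0.45899912 -0.16882566  0.43051137] [[ 0.38831706  0.92152444  0.00160425]
 [ 0.87842582 -0.37068098  0.30160188]
 [ 0.27852816 -0.11570794 -0.95343261]]
bush [259.8685682  290.20120487]
valve [420.83341612 256.13865495]
```

View pics/w1.png

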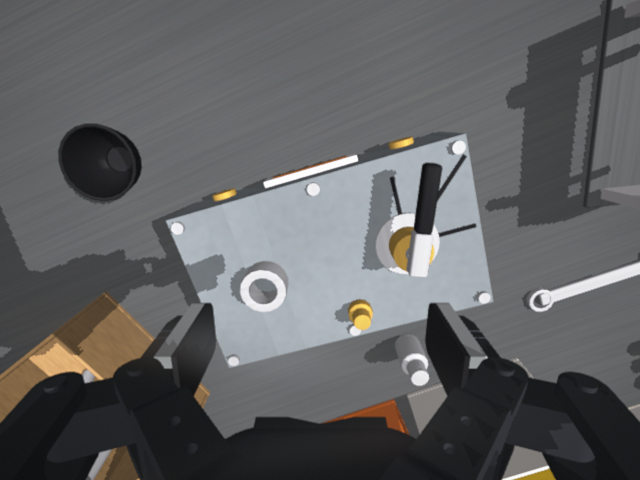

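```bash
cat >> h.py <<'E'
def bush(p,c,guess,z=.105,r=45,thr=185):
    g=proj(c,guess).astype(int); x0,y0=g[0]-r,g[1]-r
    a=p[y0:y0+2*r,x0:x0+2*r].min(2)
    m=(a>thr).astype(np.uint8)
    n,l,st,ce=cv2.connectedComponentsWithStats(m)
    i=1+np.argmax(st[1:,4]); m=(l==i).astype(np.uint8)
    cs,_=cv2.findContours(m,cv2.RETR_CCOMP,cv2.CHAIN_APPROX_NONE)
    out=[]
    for k in sorted(cs,key=cv2.contourArea)[::-1][:2]:
        # cast contour points to plane & fit circle
        P=np.array([ray(c,u+x0,v+y0,z)[:2] for u,v in k[:,0]])
        A=np.c_[2*P,np.ones(len(P))];s=np.linalg.lstsq(A,(P**2).sum(1),rcond=None)[0]
        out.append((s[:2].round(4),round(float(np.sqrt(s[2]+s[0]**2+s[1]**2)),4)))
    return out
def sleeve(p,c,box,z):
    x0,y0,x1,y1=box
    m=(p[y0:y1,x0:x1].max(2)<45).astype(np.uint8)
    n,l,st,ce=cv2.connectedComponentsWithStats(m)
    i=1+np.argmax(st[1:,4])
    v,u=np.nonzero(l==i)
    P=np.array([ray(c,a+x0,b+y0,z)[:2] for a,b in zip(u,v)])
    r=cv2.minAreaRect((P*1000).astype(np.float32))
    e=np.linalg.eigh(np.cov(P.T))[1][:,1]
    if e[0]>0:e=-e
    return P.mean(0).round(4),r,np.degrees(np.arctan2(e[1],e[0])),st[i]
E
cat > m.py <<'E'
from h import *
from cell import calibration
import sys
c=calibration('wrist');p=cv2.imread('pics/w1.png')
print(bush(p,c,[.585,-.287,.105]))
for z in (.126,.134): print(sleeve(p,c,(405,150,455,245),z))
# marks/ring: valve disc
for n,u,v,z in [('corner',466,134,.08),('c2',154,220,.08),('c3',493,302,.08),('c4',228,366,.08)]: print(n,ray(c,u,v,z).round(4))
E
python3 m.py
```

```text
[(array([ 0.5837, -0.2822]), 0.0222), (array([ 0.5835, -0.2821]), 0.0146)]
(array([ 0.5548, -0.113 ]), ((552.1810913085938, -109.53107452392578), (15.10339641571045, 59.486610412597656), 64.25125885009766), np.float64(158.88812784552312), array([  9,  14,  26,  70, 754], dtype=int32))
(array([ 0.5523, -0.1145]), ((549.7319946289062, -111.09074401855469), (14.706625938415527, 57.923824310302734), 64.25123596191406), np.float64(158.88812784552314), array([  9,  14,  26,  70, 754], dtype=int32))
corner [ 0.5217 -0.048   0.08  ]
c2 [ 0.4808 -0.3569  0.08  ]
c3 [ 0.7008 -0.0693  0.08  ]
c4 [ 0.6625 -0.3678  0.08  ]
```

```bash
cat > v.py <<'E'
from cell import env,kin,camera,calibration,job
from h import *
ax=np.array([.6029,-.1335]);a0=np.radians(158.3)
def pos(a,z): return [*(ax+.058*np.array([np.cos(a),np.sin(a)])),z]
env.grip(.05,30)
env.reach(pos(a0,.26),qd(a0))
print(env.movel(pos(a0,.181),.12,stop_force=8))
env.grip(.0,25)
s=env.get_state();print(s['time'],s['opening'],s['force'],s['tcp_pos'])
p,d=camera('wrist');cv2.imwrite('pics/w2.png',p)
E
python3 v.py
```

```text
False
5.5417 0.013740786344635556 [-1.54565351  0.21789573  6.18007163] [ 0.54916601 -0.11231398  0.18165314]
```

View pics/w2.png

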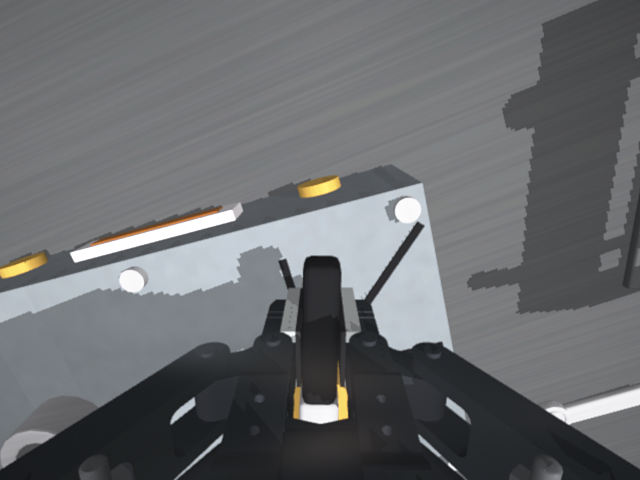

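The wrist view shows the sleeve at columns 303–340, tip at about (321,260), squarely between the pads. Next I turn it.

```bash
python3 - <<'E'
from cell import env,kin,camera,calibration,job
from h import *
ax=np.array([.6029,-.1335])
def pos(a,z): return [*(ax+.058*np.array([np.cos(a),np.sin(a)])),z]
for d in np.linspace(158.3,127.6,6)[1:]:
    a=np.radians(d);env.movel(pos(a,.181),.04,rot=qd(a)); print(d,env.get_state()['force'].round(1))
env.dwell(.2)
s=env.get_state();print(s['time'],s['opening'],s['tcp_pos'])
p,_=camera('wrist');cv2.imwrite('pics/w3.png',p)
E
```

```text
152.16 [-2.3 -1.1  6.1]
146.02 [-1.9 -2.1  5.7]
139.88 [-2.4 -1.8  7. ]
133.74 [-0.6 -2.1  5.6]
127.6 [-1.7 -3.8  7. ]
7.3333 0.013180886406904256 [ 0.56753249 -0.0889987   0.18165852]
```

View pics/w3.png

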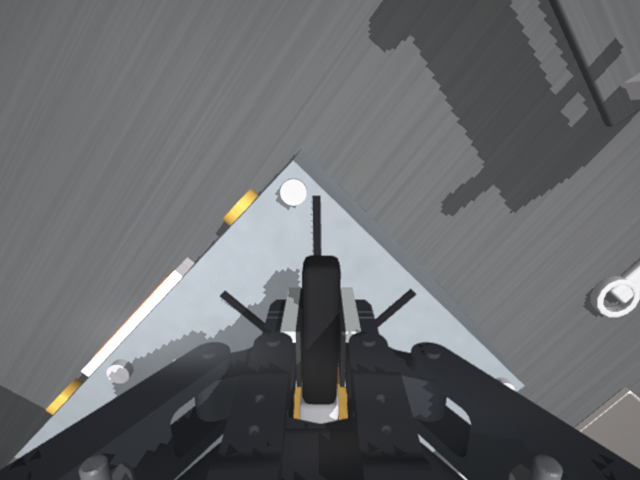

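The long mark (317,197)–(318,254) lies in line with the sleeve at column 321. I'll check the angle in numbers, then release, retreat and look again from above the rack side.

```bash
python3 - <<'E'
from cell import env,kin,camera,calibration,job
from h import *
c=calibration('wrist');a=ray(c,317,198,.08);b=ray(c,318,253,.08);ax=np.array([.6029,-.1335])
for q in (a,b): print(q, np.degrees(np.arctan2(q[1]-ax[1],q[0]-ax[0])))
print(np.degrees(np.arctan2(*(a-b)[[1,0]])))
env.grip(.04,25)
s=env.get_state();P=s['tcp_pos']
env.movel([P[0],P[1],.30],.15)
# look at tank from a pose over it, tool x toward -x
env.reach([.60,-.22,.36],qd(np.radians(172.6)))
env.dwell(.3)
c=calibration('wrist');import pickle;pickle.dump(c,open('c4.pkl','wb'))
p,_=camera('wrist');cv2.imwrite('pics/w4.png',p)
s=env.get_state();print(s['time'],s['tcp_pos'],s['qpos'])
E
```

```text
[ 0.54039997 -0.05608612  0.08      ] 128.91564474397975
[ 0.5579023  -0.07805825  0.08      ] 129.06351597018758
128.53976990812006
9.8667 [ 0.60014943 -0.21904952  0.35965314] [-0.31205261  0.46468083  0.80542484  1.62049289 -0.35269082  1.20903396
  2.0096945 ]
```

View pics/w4.png

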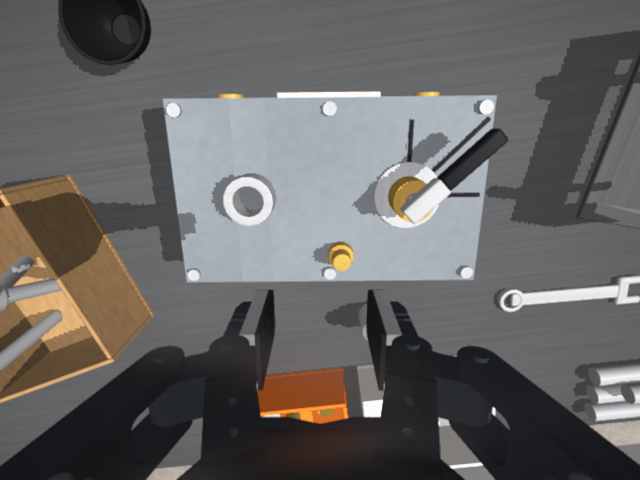

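```bash
python3 - <<'E'
from h import *
import pickle
c=pickle.load(open('c4.pkl','rb'));p=cv2.imread('pics/w4.png')
print(bush(p,c,[.5835,-.2822,.105]))
for z in (.126,.134): print(sleeve(p,c,(425,120,515,200),z))
ang=lambda a,b:np.degrees(np.arctan2(*(a-b)[[1,0]]))
print('long mark',ang(ray(c,489,119,.08),ray(c,433,170,.08)))
print('0 mark',ang(ray(c,411,120,.08),ray(c,410,160,.08)),'90 mark',ang(ray(c,478,195,.08),ray(c,450,194,.08)))
for n,u,v in [('-+',496,96),('--',164,99),('++',473,279),('+-',187,282)]: print(n,ray(c,u,v,.08).round(4))
E
```

```text
[(array([ 0.5836, -0.2822]), 0.0221), (array([ 0.5834, -0.2822]), 0.0146)]
(array([ 0.5653, -0.0929]), ((566.4559326171875, -89.33718872070312), (15.55305290222168, 58.83767318725586), 40.552982330322266), np.float64(129.33254067141533), array([ 13,   9,  62,  60, 503], dtype=int32))
(array([ 0.5642, -0.096 ]), ((565.3225708007812, -92.47415161132812), (15.14399242401123, 57.29037094116211), 40.55231475830078), np.float64(129.33254067141533), array([ 13,   9,  62,  60, 503], dtype=int32))
long mark 127.30651078799309
0 mark 175.5361654235572 90 mark 80.6595361735897
-+ [ 0.5214 -0.0484  0.08  ]
-- [ 0.4862 -0.3451  0.08  ]
++ [ 0.6994 -0.0691  0.08  ]
+- [ 0.6647 -0.367   0.08  ]
```

```bash
python3 - <<'E'
from cell import env,kin,camera,calibration,job
from h import *
import pickle
th=np.radians(164.5)
env.reach([.58,.15,.38],qd(th))
env.dwell(.2)
c=calibration('wrist');pickle.dump(c,open('c5.pkl','wb'))
p,d=camera('wrist');cv2.imwrite('pics/w5.png',p);np.save('pics/w5.npy',d)
s=env.get_state();print(s['time'],s['tcp_pos'],s['qpos'])
print(proj(c,[.5166,.1684,.18]))
E
```

```text
11.5 [0.58026761 0.14884642 0.38003876] [-1.0158999   0.38375124  0.8893712   1.69330807 -0.31513867  1.21590174
  1.24751598]
[322.06036634 137.41042404]
```

View pics/w5.png

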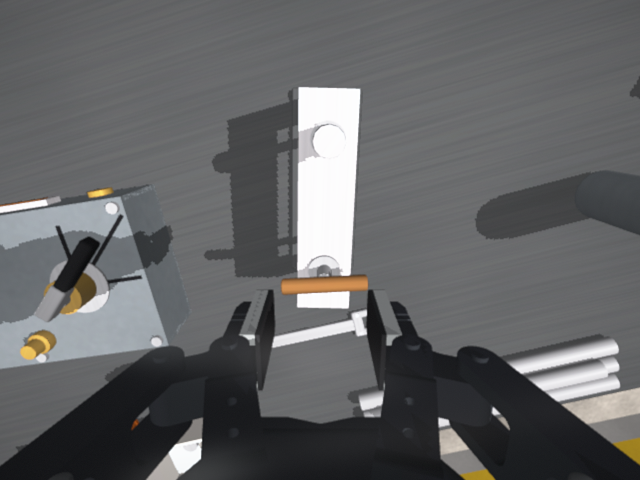

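```bash
python3 - <<'E'
from h import *
import pickle
c=pickle.load(open('c5.pkl','rb'));p=cv2.imread('pics/w5.png');d=np.load('pics/w5.npy')
R,t=RT(c)
v,u=np.mgrid[80:320,280:380]
D=d[80:320,280:380]
X=np.stack([(u-c['cx'])/c['fx']*D,(v-c['cy'])/c['fy']*D,D],-1)
W=(X-t)@R
W=W[D>0]
for lo,hi in ((.172,.19),(.12,.137)):
    s=W[(W[:,2]>lo)&(W[:,2]<hi)]
    if lo>.17: s=s[s[:,0]<.58]
    (q,r)=cv2.minEnclosingCircle((s[:,:2]*1000).astype(np.float32))
    print(lo,len(s),s.mean(0).round(4),np.median(s,0).round(4),q,r, cv2.minAreaRect((s[:,:2]*1000).astype(np.float32)))
cr=[ray(c,*q,.13)[:2] for q in((298,87),(360.5,88.5),(349.5,308),(297.5,307))]
cr=np.array(cr);print(cr,cr.mean(0));e=(cr[2]+cr[3]-cr[0]-cr[1])/2;L=np.linalg.norm(e);print(L,np.degrees(np.arctan2(e[1],e[0])),cr.mean(0)-.06*e/L)
print(ray(c,329,139.5,.18))
E
python3 -c "
import cv2,numpy as np
p=cv2.imread('pics/w5.png')[80:200,270:390]
q=np.clip((p.astype(float)-150)*2.4,0,255).astype(np.uint8)
cv2.imwrite('pics/c5.png',cv2.resize(q,None,fx=5,fy=5,interpolation=cv2.INTER_NEAREST))"
```

```text
0.172 888 [0.5201 0.1726 0.1803] [0.52   0.1726 0.1805] (520.3187866210938, 172.6973419189453) 12.209861755371094 ((520.212646484375, 172.80487060546875), (23.729467391967773, 23.006954193115234), 74.2603530883789)
0.12 10368 [0.5655 0.1589 0.1308] [0.5642 0.1585 0.1307] (577.8700561523438, 154.68707275390625) 102.66263580322266 ((578.0819091796875, 155.16671752929688), (50.137001037597656, 200.4562225341797), 73.02938079833984)
[[0.47501046 0.15983209]
 [0.48982248 0.20878527]
 [0.68226981 0.15091172]
 [0.66743293 0.10188491]] [0.57863392 0.1553535 ]
0.20095969856325466 -16.74837280908604 [0.52117915 0.17264364]
[0.51933742 0.17282031 0.18      ]
```

View pics/c5.png

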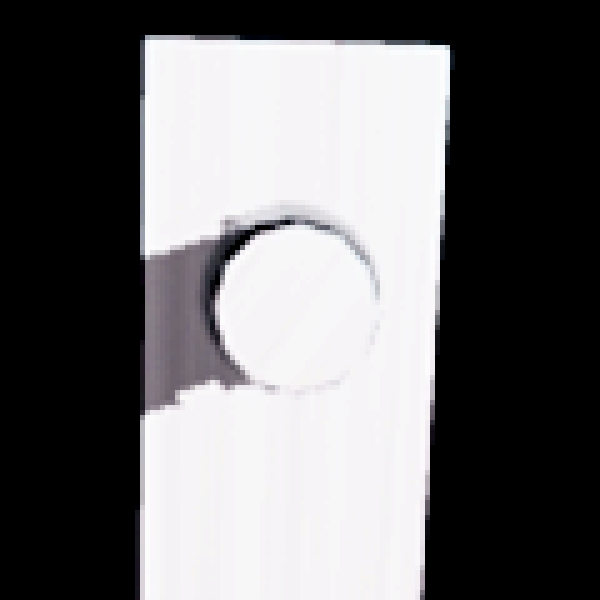

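```bash
python3 - <<'E'
from cell import env,kin,camera,calibration,job
from h import *
th=np.radians(163.25)
P=[.5203,.1727]
env.grip(.05,30)
env.reach([*P,.30],qd(th))
print(env.movel([*P,.212],.08,stop_force=8))
env.grip(0,60)
env.dwell(.2)
s=env.get_state();print(s['time'],s['opening'],s['force'],s['tcp_pos'],s['qpos'])
p,_=camera('wrist');cv2.imwrite('pics/w6.png',p)
E
```

```text
False
14.0583 0.022492211626346414 [-1.43699839 -1.30945484  6.04821275] [0.52051203 0.1727245  0.21250576] [-1.03160342  0.48209604  0.78215031  1.98404462 -0.44909209  0.85352227
  1.2751454 ]
```

View pics/w6.png

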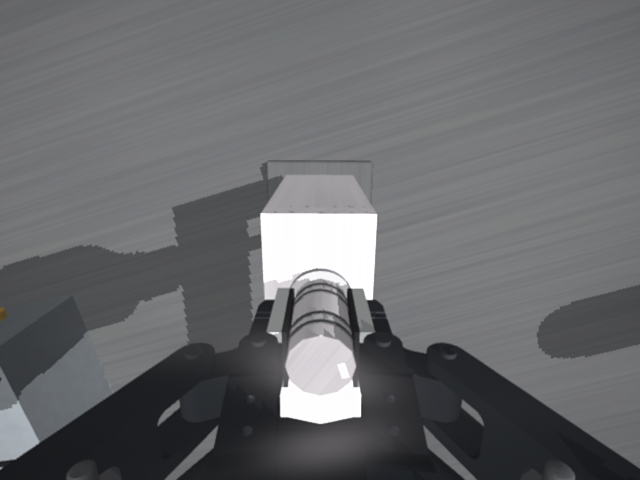

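The grip is held squarely between the pads (top disc at about (321,365), flange at row 275). Lifting now.

```bash
python3 - <<'E'
from cell import env,kin,camera,calibration,job
from h import *
import pickle
th=np.radians(163.25)
env.movel([.5203,.1727,.36],.12)
s=env.get_state();print(s['time'],s['opening'],s['force'])
env.movel([.5835,-.2822,.36],.15)
env.movel([.5835,-.2822,.315],.08)
env.dwell(.5)
s=env.get_state();print(s['time'],s['opening'],s['force'],s['tcp_pos'],s['orientation'])
for n in('wrist','scene','top'):
    c=calibration(n);pickle.dump(c,open(n+'7.pkl','wb'))
    p,d=camera(n);cv2.imwrite(f'pics/{n}7.png',p);np.save(f'pics/{n}7.npy',d)
    for P in ([.5835,-.2822,.105],[.5835,-.2822,.1225]): print(n,proj(c,P))
p=cv2.imread('pics/scene7.png')
u,v=proj(pickle.load(open('scene7.pkl','rb')),[.5835,-.2822,.16]).astype(int)
cv2.imwrite('pics/s7c.png',cv2.resize(p[v-60:v+60,u-60:u+60],None,fx=5,fy=5,interpolation=cv2.INTER_CUBIC));print(u,v)
E
```

```text
15.4917 0.022388319035439967 [ 0.78826673  0.15412486 -1.87057537]
19.9083 0.022722114223656158 [ 0.03559775  0.44705776 -1.96932308] [ 0.58353706 -0.2821883   0.31510383] [7.94806230e-05 1.45623357e-01 9.89340099e-01 7.40379100e-06]
wrist [319.28744498 223.29202278]
wrist [319.26817445 229.48150919]
scene [225.37201812 188.34309999]
scene [224.67717594 182.9294295 ]
top [442.15526824 236.34492116]
top [443.63431564 235.45164797]
223 171
```

View pics/s7c.png

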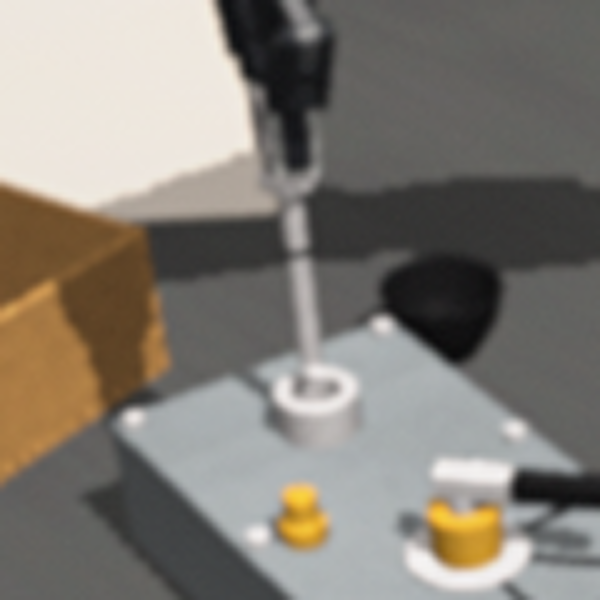

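View pics/wrist7.png

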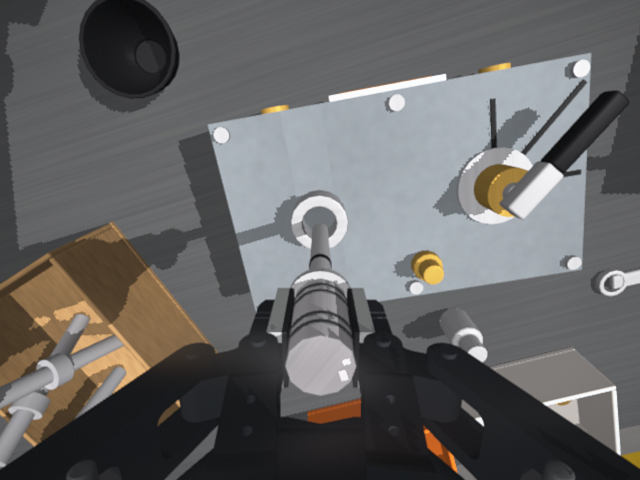

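View pics/top7.png

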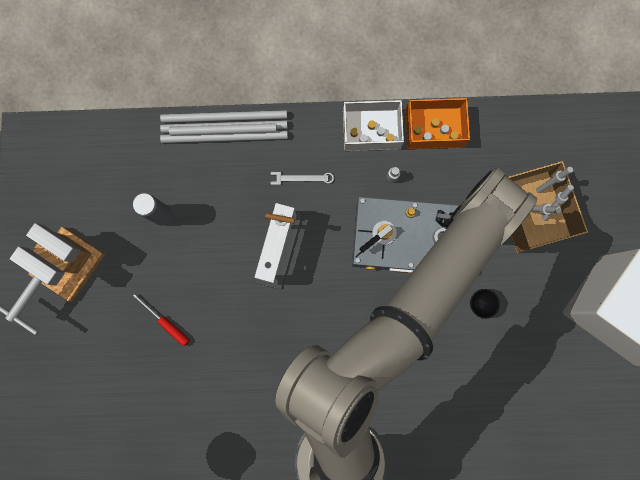

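```bash
python3 - <<'E'
from h import *
import pickle
a=cv2.imread('pics/wrist7.png')[180:300,260:380]
b=cv2.imread('pics/scene7.png')[160:205,200:250]
def st(q,lo): return np.clip((q.astype(float)-lo)*255/(255-lo),0,255).astype(np.uint8)
A=cv2.resize(st(a,60),(600,600),interpolation=cv2.INTER_CUBIC)
cv2.imwrite('pics/w7c.png',A)
cv2.imwrite('pics/s7d.png',cv2.resize(st(b,40),None,fx=12,fy=12,interpolation=cv2.INTER_CUBIC))
c=pickle.load(open('wrist7.pkl','rb'))
print(bush(cv2.imread('pics/wrist7.png'),c,[.5835,-.2822,.105]))
for z in (.1225,.15,.17,.1925,.2325): print(z,proj(c,[.5835,-.2822,z]))
E
```

```text
[(array([ 0.5829, -0.2817]), 0.0193)]
0.1225 [319.26817445 229.48150919]
0.15 [319.23265785 240.88906207]
0.17 [319.20172254 250.82514949]
0.1925 [319.16013046 264.1840824 ]
0.2325 [319.06020275 296.27979048]
```

View pics/w7c.png

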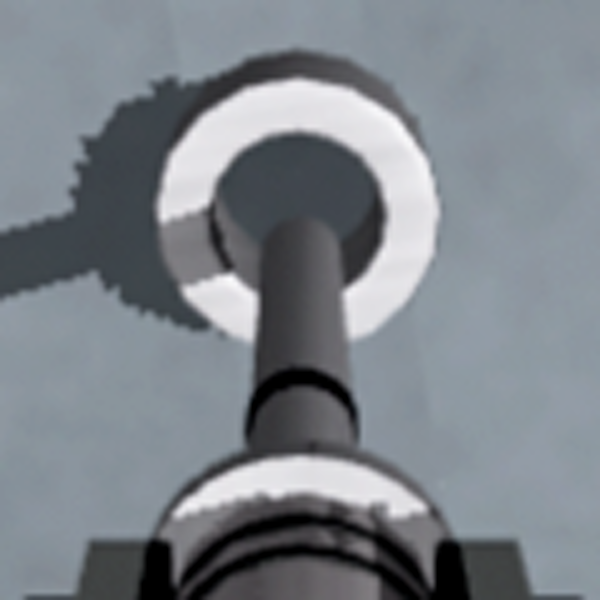

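View pics/s7d.png

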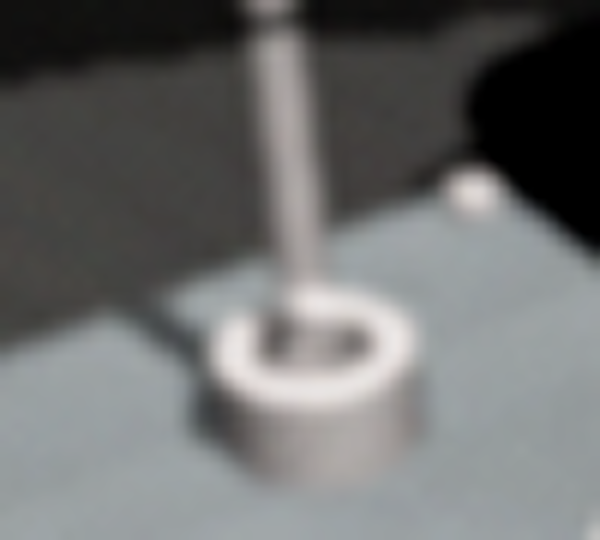

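Both views agree: in the wrist crop the rod's tip is at column 320.2 against a bush centre at 319.6, and the row error is about 1 px. In the scene view tip and bush have the same offset from prediction. The rod is upright, so I can lower it.

```bash
python3 - <<'E'
from cell import env,kin,camera,calibration,job
from h import *
import pickle
print(env.movel([.5835,-.2822,.2275],.04,stop_force=5))
env.dwell(.5)
s=env.get_state();print(s['time'],s['opening'],s['force'],s['tcp_pos'])
for n in('wrist','scene'):
    c=calibration(n);pickle.dump(c,open(n+'8.pkl','wb'))
    p,d=camera(n);cv2.imwrite(f'pics/{n}8.png',p)
    print(n,[proj(c,[.5835,-.2822,z]) for z in(.105,.15)])
def st(q,lo): return np.clip((q.astype(float)-lo)*255/(255-lo),0,255).astype(np.uint8)
p=cv2.imread('pics/wrist8.png');cv2.imwrite('pics/w8c.png',cv2.resize(st(p[180:310,250:390],20),None,fx=4.5,fy=4.5,interpolation=cv2.INTER_CUBIC))
p=cv2.imread('pics/scene8.png');cv2.imwrite('pics/s8c.png',cv2.resize(st(p[160:205,200:250],40),None,fx=12,fy=12,interpolation=cv2.INTER_CUBIC))
E
```

```text
False
22.9 0.022824523360182626 [ 0.44125154 -0.17642246 -1.18437424] [ 0.58350926 -0.28221505  0.22749644]
wrist [array([319.1968695 , 264.34051713]), array([319.08555067, 301.53736724])]
scene [array([225.37201812, 188.34309999]), array([223.56090658, 174.23232575])]
```

View pics/w8c.png

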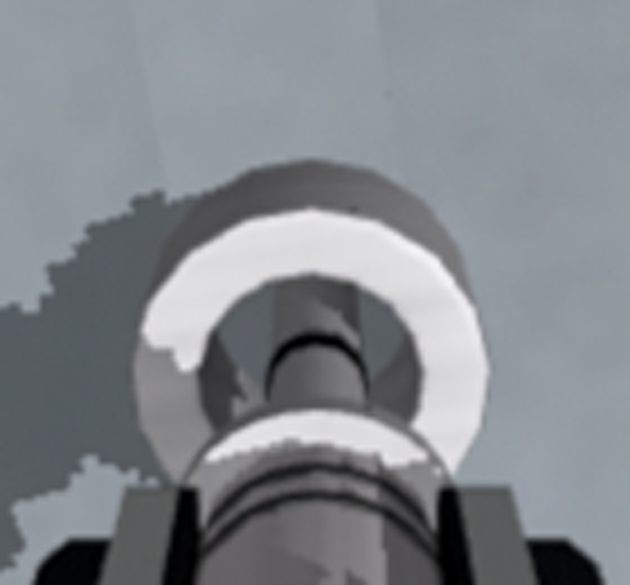

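View pics/s8c.png

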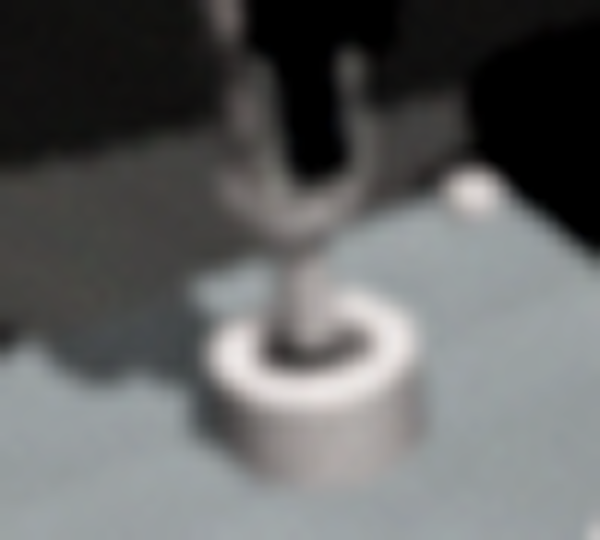

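View pics/scene8.png

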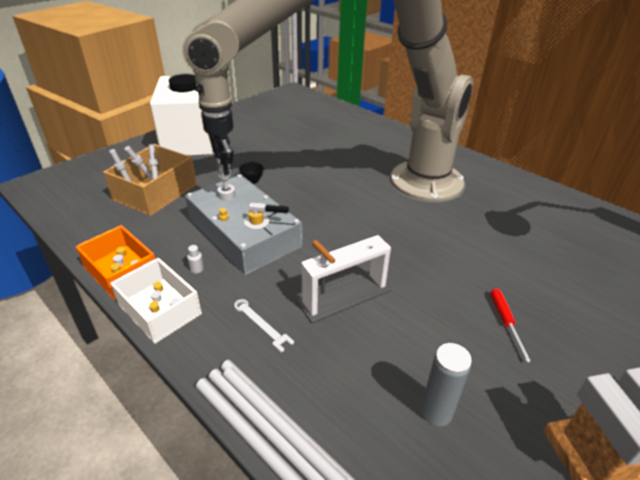

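```bash
python3 - <<'E'
from cell import env,job
s=env.get_state();print(s['time'],s['opening'],abs(s['joint_velocities']).max(),s['force'])
job.job_done()
E
```

```text
23.0 0.022696803610799638 0.0017437818745021302 [ 0.25751257  0.3939601  -2.14918254]
the job is handed in; nothing more can be done
```

I turned the valve to half open, lifted the probe from the rack, lowered it into the guide bush and handed the job in at 23.0 s, still holding it. The hand-in gives no verdict, so the results below are my own measurements.

- **Valve:** I gripped the lever and turned it about 31°. After release it measured 128–129° in the world frame. The long mark measured 127–129°, and the tank's edges put half open at about 128°. That is within about 1–2° of half open, against 6° allowed.
- **Probe position:** By the arm's pose, the tip is 70 mm below the top of the bush. The band sits within about 1.5 mm of the bush's top in the wrist picture. No tilt was visible with the tip just above the bush.
- **Centring:** The wrist and scene views each put the rod about 1 mm off centre, but in opposite directions. I took that as measurement noise, since 4 mm is allowed and the clearance is 8 mm all round.
- **Contact and grip:** The force stop did not trigger on the way down, and the wrist force stayed at about 2 N or less. At hand-in the fingers stood at 22.7 mm on the 24 mm grip, and the arm was still.
- **Other objects:** None looked displaced in the last scene picture.

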